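# Roll the tall tin up to the short one in the tin rack

## Task

Two food tins lie on their sides at the two ends of the slatted wooden tin rack. With the fingertips, push the tall tin along by its top so that it rolls over the slats and comes to rest in the hollow right next to the short tin, which frees the other end of the rack for new tins. Keep the fingertips on the upper half of the tall tin, never lift it out of the rack, leave the short tin lying in its own hollow, and do not disturb the mug or the spice jar.

Things in the scene. Friction and masses are not known exactly. Their poses are not given: they have to be found in the camera images.
- tin_rack: Fixed rack of pale wood on the worktop: an open lane along its own y, outside 142 mm (x) x 348 mm (y), inside 122 x 328. Origin: centre of its underside, z up. Tops of the side and end boards 48 mm above the worktop. Five crowned slats cross the lane, crests at own y = -164, -82, 0, 82, 164 mm, 26 mm above the worktop; between them four hollows (30 mm gaps) at y = -123, -41, 41, 123 mm.
- hollow_1 (a point): Second hollow of the rack (own y = -41 mm): the point on the lane's middle line where the axis of a seated tin lies, 57 mm above the worktop. Axes as the rack's. A tin sinks into a hollow and stays. Rolled out, it rises 4.5 mm in the first 14 mm, 6.4 mm at the crest (41 mm on), where it may balance; 4 mm past the crest it rolls down into the next hollow by itself.
- hollow_2 (a point): Third hollow of the rack (own y = +41 mm): the same for this hollow. The goal hollow is hollow_1 or hollow_2, whichever is nearer to the short tin.
- tall_tin_mid (a point): Centre of the tall tin (on its axis, half way along): printed label, 75.4 mm diameter, 110 mm long, 0.3 to 0.65 kg, lying across the lane, axis along the rack's x; rolls along the rack's y. Starts in one of the end hollows (own y = -123 or 123 mm), 3 mm from the end board. Seated, its top is 95 mm above the worktop; on a crest 101 mm. Only the position matters: its axes turn as it rolls.
- short_tin_mid (a point): Centre of the short tin (on its axis, half way along): steel tin with a plain paper band, 75.4 mm diameter, only 70 mm long, lying across the lane in the end hollow at the other end from the tall tin. Stays where it is.
- mug: White spotted mug, 78 x 114 mm, 93 mm tall, upright behind the right part of the rack; origin at the centre of its underside. Not to be disturbed.
- spice_jar: Small spice jar with a red cap, 45 mm diameter, 106 mm tall, upright to the right of the rack near the front of the worktop; origin at the centre of its underside. Not to be disturbed.

How it is judged:
By the outcome, as a careful person would: the job done as asked, in the order asked, and still so for the second after the job is handed in, with the robot touching nothing.
It also fails if it takes over 48 s, if anything falls off the work surface, if the arm or the gripper's body presses on something with over 40 N, if the wrist force passes 120 N, or if a joint passes its speed limit or range.

## Robot

A 6-joint arm with a two-finger parallel gripper is mounted at the origin on a cart in front of the work surface, level with it; the furniture and walls round the work are solid. World frame = base frame: x ahead of the robot, y to its left, z up, the work surface at z = 0. Lengths are in m, angles in rad, forces in N, time in s.
With the tool pointing down it reaches from about 0.25 to 0.725 m from the base axis. Payload 4 kg.
Tool frame: the origin (TCP) lies between the finger pads, 19 mm behind the fingertips; this is the grasp point; z points along the fingers, y is the line along which they close (so a half turn about z gives the same grasp; the last joint's range is limited). The gripper opens to 85 mm and grips with 20 to 120 N. Pads are 22 mm wide; open, the fingers measure 114 mm over their backs; the gripper's body (76 mm by 85 mm) begins 54 mm behind the grasp point. The pads swing forward as they close: fully open they stand 13 mm farther back than shut.
Start: joints at [1.252, 0.241, 0.005, 1.335, 0, 1.571], TCP at [0.157, 0.475, 0.25] pointing down, gripper open.
Joint ranges: [-2.72, 2.72], [-1.05, 1.87], [-1.09, 1.28], [-1.99, 2.15], [-1.42, 1.44], [-3.14, 3.14]. Speed limits (rad/s): [2.79, 2.79, 3.14, 3.14, 3.14, 3.14].

## Interface

Orientations are given as a unit quaternion [x, y, z, w].
In Python, from workcell import bot gives the robot as it stands. The module is installed in compiled form; this text tells all that it offers.
- The arm moves only by the tool jog_arm, never from a script. Its argument "deltas" is a list of rows, each an object with "fingers": the opening, from 0 (shut) to 1 (fully open); "delta_pos": the shift along the tool's x, y, z normalised to -1 to 1, where 1 is 300 mm, a list of three; "yaw": the turn about the tool's z normalised to -1 to 1, where 1 is pi/4 rad. A call has 1 to 12 rows; each row is the pose to reach, as a shift and turn from the pose commanded when the call began, along the tool's axes at that moment; what a row does not reach only later rows make up. A row lasts 1/10 s, in which the tool goes at most 50 mm and 8.59 degrees, less where a joint would pass 70% of its speed; a pose out of reach is approached as far as the arm can. A call with a number of a shift or a turn outside -1 to 1 is refused whole. A call with a gripper value outside its range is refused whole. The fingers move at their own pace and stop on an object; the grip force is fixed at half the most. Time passes only in rows, so rows that repeat a pose let the fingers close. It gives the time, the measured TCP pose, the force, the opening and the grip force at its end, in the units of the state.
- bot.get_obs(): the state, without advancing time (a new reading comes with each control period).
- bot.camera(name): name is "side" or "top"; returns a dict with "image" (420x560x3 uint8, red, green, blue), "range_z" (420x560 float32, m along the optical axis (not along the pixel's ray), 0 where there is no reading), "fx", "fy", "cx", "cy" (pixels), "rvec" (rotation vector, rad) and "tvec" (3), from world to camera coordinates, as OpenCV has them. Camera axes: x right, y down, z forward; pixel columns grow to the right and rows downward; lengths in m; the calibration is good to about 2 mm. A picture is of the moment at which its call begins.
- bot.job_done(): hands the job in; it is judged then, once.
The state is a dict: "clock": time; "joint_pos": joint angles; "joint_vel": joint speeds; "tau": joint torques, N m; "eef_pos": TCP position; "tool_rot": TCP orientation; "ft_force": force on the tool from outside, world axes, zero at the start; "ft_torque": the same for the moment, N m; "grip_width": finger opening in m; "grasp_force": force on a finger pad.
Only numpy, scipy, OpenCV 4.12 (cv2) and the standard library are available. Lean on these libraries where they do the work, as an engineer would, in place of code of your own. Each camera call takes 0.05 s, during which the arm holds its last target. There are 200 camera calls.

## Working session

There is one attempt and no reset: what is moved stays moved. The work goes in short steps, Python scripts to look and compute and a tool call to move; the robot and the scene stay as the last step left them, time stands still between calls to the robot, and variables do not carry over. Pictures are saved under pics/ and viewed, at most 10 in all, crops included, and the job is handed in when it is done.

Besides the shell and the picture viewer there is one more tool, called after "Emit:" as name(argument=value, ...) on one line, values as JSON. jog_arm: Moves the arm, as the interface text tells. Scaled input: -1 to 1 covers 300 mm each way for a shift and pi/4 rad each way for a turn. Its arguments: {"type":"object","properties":{"deltas":{"type":"array","items":{"type":"object","properties":{"fingers":{"type":"number"},"delta_pos":{"type":"array","items":{"type":"number"}},"yaw":{"type":"number"}}}}},"required":["deltas"]}

```bash
mkdir -p pics
cat > h.py <<'E'
import numpy as np, cv2
from workcell import bot
def cloud(c):
    R=cv2.Rodrigues(np.array(c["rvec"],float))[0]; z=c["range_z"]
    v,u=np.indices(z.shape)
    P=np.stack([(u-c["cx"])/c["fx"]*z,(v-c["cy"])/c["fy"]*z,z],-1)
    W=(P-np.array(c["tvec"]).ravel())@R; W[z<=0]=np.nan
    return W
E
python3 - <<'E'
from h import *
o=bot.get_obs(); print(o)
for n in("top","side"):
    c=bot.camera(n); cv2.imwrite(f"pics/{n}0.png",c["image"][...,::-1]); np.savez(f"{n}0.npz",W=cloud(c),im=c["image"])
    R=cv2.Rodrigues(np.array(c["rvec"],float))[0];print(n,-R.T@np.array(c["tvec"]).ravel(),R[2])
E
```

```text
{'clock': 0.0, 'joint_pos': array([ 1.25199085e+00,  2.41421370e-01,  3.74298777e-03,  1.33519772e+00,
       -1.84765489e-05,  1.57078658e+00]), 'joint_vel': array([-0.00089016, -0.00046894,  0.00074549, -0.00255236, -0.00012176,
       -0.00223164]), 'tau': array([ 6.37088324e-04, -3.72315216e+01,  2.52409494e+01,  1.69794029e-02,
        6.71223461e-05,  6.44091841e-06]), 'eef_pos': array([0.15653832, 0.47424947, 0.24911588]), 'tool_rot': array([ 1.58723636e-01,  9.87322503e-01, -1.02817020e-03, -1.55943773e-04]), 'ft_force': array([ 0.27070677,  0.92774202, -0.26501581]), 'ft_torque': array([ 0.00518687, -0.0002831 ,  0.0259559 ]), 'grasp_force': 0.0, 'grip_width': 0.08572571974661898}
top [ 0.32846944 -0.01572684  0.98449394] [ 0.16871468 -0.01071343 -0.98560671]
side [ 0.31413975 -1.11908666  0.75979502] [ 0.13063179  0.83248764 -0.53842331]
```

View pics/top0.png

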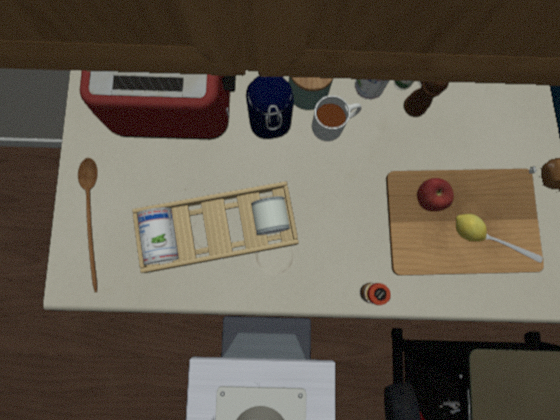

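View pics/side0.png

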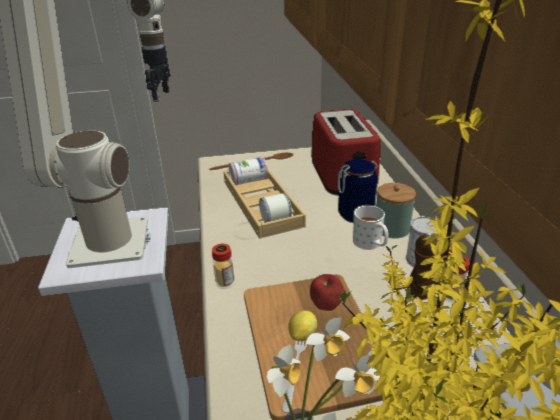

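The top view shows the rack at about (133–297, 183–271). The tall tin is at its left end (157,235) and the short tin at its right end (270,213). The side view agrees. The rim of the rack and both tins can be measured from the depth cloud.

```bash
cat >> h.py <<'E'
def measure(c):
    W=cloud(c); v,u=np.indices(W.shape[:2])
    roi=(u>120)&(u<310)&(v>170)&(v<285)
    z=W[...,2]; m=roi&(z>.04)&(z<.054)
    P=W[m][:,:2].astype(np.float32)
    return W,roi,P,cv2.minAreaRect(P)
E
python3 - <<'E'
from h import *
c=bot.camera("top"); W,roi,P,r=measure(c)
print(len(P),r)
z=W[...,2]
m=roi&(z>.02)&(z<.054);hull=W[m][:,:2].astype(np.float32);print(cv2.minAreaRect(hull), cv2.minAreaRect(hull[:0:-2]))
tops=roi&(z>.07)&(z<.12)
n,l,s,ce=cv2.connectedComponentsWithStats(tops.astype(np.uint8))
for i in range(1,n):
    if s[i,4]>50:
        Q=W[l==i]; print(ce[i],s[i,4],Q.mean(0),Q.max(0),np.percentile(Q[:,2],95),cv2.minAreaRect(Q[:,:2].astype(np.float32)))
print("worktop z",np.nanmedian(W[285:300,150:250,2]))
E
```

```text
2019 ((0.43878358602523804, 0.11222675442695618), (0.14235664904117584, 0.3478826880455017), 12.185279846191406)
((0.43830132484436035, 0.11211147904396057), (0.14333310723304749, 0.3479093611240387), 12.24494743347168) ((0.438327431678772, 0.11199109256267548), (0.14333310723304749, 0.3476629853248596), 12.24494743347168)
[269.95742668 214.37748344] 1057 [ 0.46191314 -0.00829768  0.08716604] [0.50212384 0.03113861 0.09810316] 0.09451228154573789 ((0.4628680646419525, -0.008744996041059494), (0.07019133120775223, 0.06951024383306503), 12.273313522338867)
[155.80238095 234.91845238] 1680 [0.41198677 0.22815081 0.08697526] [0.47129644 0.27574102 0.09773226] 0.09422705655712908 ((0.4116162657737732, 0.23149685561656952), (0.10999543964862823, 0.06990963965654373), 12.974294662475586)
worktop z -0.000959937481938339
```

Emit:
jog_arm(deltas=[{"delta_pos": [-1, -0.41, 0.2], "yaw": -0.678, "fingers": 0}, {"delta_pos": [-1, -0.41, 0.2], "yaw": -0.678, "fingers": 0}, {"delta_pos": [-1, -0.41, 0.2], "yaw": -0.678, "fingers": 0}, {"delta_pos": [-1, -0.41, 0.2], "yaw": -0.678, "fingers": 0}, {"delta_pos": [-1, -0.41, 0.2], "yaw": -0.678, "fingers": 0}, {"delta_pos": [-1, -0.41, 0.2], "yaw": -0.678, "fingers": 0}, {"delta_pos": [-1, -0.41, 0.2], "yaw": -0.678, "fingers": 0}, {"delta_pos": [-1, -0.41, 0.2], "yaw": -0.678, "fingers": 0}, {"delta_pos": [-1, -0.41, 0.2], "yaw": -0.678, "fingers": 0}, {"delta_pos": [-1, -0.41, 0.2], "yaw": -0.678, "fingers": 0}, {"delta_pos": [-1, -0.41, 0.2], "yaw": -0.678, "fingers": 0}])

```text
clock: 1.25
eef_pos: [0.4022, 0.2651, 0.1903]
tool_rot: [-0.108, 0.994, 0.0, 0.0]
ft_force: [0.4, 1.0, -0.1]
grip_width: 0.0005
grasp_force: 0.0
```

```bash
cat >> h.py <<'E'
C=np.array([.4385,.112]); a=np.radians(12.2); RX=np.array([np.cos(a),np.sin(a)]); RY=np.array([-np.sin(a),np.cos(a)])
def stat():
    o=bot.get_obs(); p=o["eef_pos"]; d=p[:2]-C
    from scipy.spatial.transform import Rotation as Ro
    ty=Ro.from_quat(o["tool_rot"]).as_matrix()[:,1]
    print("t %.2f rack x %.1f y %.1f tip z %.1f mm"%(o["clock"],d@RX*1e3,d@RY*1e3,(p[2]-.019)*1e3),"F rack x,y,z",np.round([o["ft_force"][:2]@RX,o["ft_force"][:2]@RY,o["ft_force"][2]],1),"yaw",np.degrees(np.arctan2(ty[1],ty[0])).round(1),"grip",round(o["grip_width"],4))
def tins():
    c=bot.camera("side"); 
    out=[]
    for n in("top",):
        c=bot.camera(n); W=cloud(c); d=(W[...,:2]-C)
        X=d@RX; Y=d@RY; Z=W[...,2]
        return c,X,Y,Z
E
python3 - <<'E'
from h import *
stat()
c,X,Y,Z=tins()
cv2.imwrite("pics/t1.png",cv2.resize(c["image"][160:290,100:320,::-1],None,fx=3,fy=3))
m=(abs(X)<.05)&(abs(Y)<.17)&(Z>.08)&(Z<.105)
for s in(m&(Y>0.06),m&(Y<0)): print(X[s].mean(),Y[s].min(),Y[s].max(),Y[s&(Z>.09)].mean())
E
```

```text
t 1.25 rack x -3.2 y 157.3 tip z 171.3 mm F rack x,y,z [ 0.6  0.9 -0.1] yaw 102.4 grip 0.0005
-0.001953808812010577 0.09305482313652237 0.15220805124699527 0.12253949626774066
-0.001980533586261583 -0.1533159030269129 -0.091970872065887 -0.12216778717659235
```

View pics/t1.png

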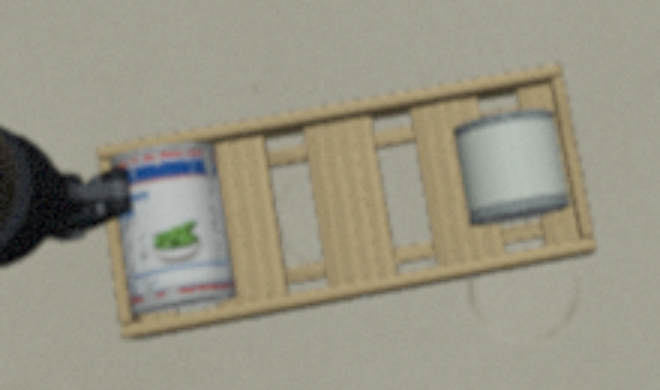

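The crop shows the shut fingertips above the rear edge of the tall tin. The tin is still in its hollow and centred in the lane, so I can descend.

Emit:
jog_arm(deltas=[{"delta_pos": [-0.005, -0.01, 0.12], "yaw": 0, "fingers": 0}, {"delta_pos": [-0.005, -0.01, 0.22], "yaw": 0, "fingers": 0}, {"delta_pos": [-0.005, -0.01, 0.255], "yaw": 0, "fingers": 0}, {"delta_pos": [-0.005, -0.01, 0.262], "yaw": 0, "fingers": 0}, {"delta_pos": [-0.005, -0.01, 0.267], "yaw": 0, "fingers": 0}, {"delta_pos": [-0.005, -0.01, 0.272], "yaw": 0, "fingers": 0}])

```text
clock: 1.95
eef_pos: [0.4061, 0.2623, 0.1098]
tool_rot: [-0.107, 0.994, 0.001, 0.001]
ft_force: [-0.5, 0.1, -0.4]
grip_width: 0.0001
grasp_force: 0.0
```

```bash
python3 -c "
from h import *
stat()"
```

```text
t 1.95 rack x 0.1 y 153.7 tip z 90.8 mm F rack x,y,z [-0.5  0.2 -0.4] yaw 102.3 grip 0.0001
```

Emit:
jog_arm(deltas=[{"delta_pos": [0, 0, 0.003], "yaw": 0, "fingers": 0}, {"delta_pos": [0, 0, 0.006], "yaw": 0, "fingers": 0}, {"delta_pos": [0, 0, 0.006], "yaw": 0, "fingers": 0}])

```text
clock: 2.25
eef_pos: [0.4054, 0.2614, 0.107]
tool_rot: [-0.107, 0.994, 0.0, 0.0]
ft_force: [-0.2, -1.3, 0.4]
grip_width: 0.0002
grasp_force: 0.0
```

```bash
python3 -c "
from h import *
stat()"
```

```text
t 2.25 rack x -0.8 y 153.1 tip z 88.0 mm F rack x,y,z [-0.5 -1.2  0.4] yaw 102.2 grip 0.0002
```

Emit:
jog_arm(deltas=[{"delta_pos": [0, -0.005, -0.005], "yaw": 0, "fingers": 0}, {"delta_pos": [0, -0.012, -0.008], "yaw": 0, "fingers": 0}, {"delta_pos": [0, -0.018, -0.008], "yaw": 0, "fingers": 0}, {"delta_pos": [0, -0.018, -0.008], "yaw": 0, "fingers": 0}])

```text
clock: 2.65
eef_pos: [0.4065, 0.2561, 0.1093]
tool_rot: [-0.106, 0.994, 0.0, 0.0]
ft_force: [0.3, 1.0, 0.9]
grip_width: 0.0004
grasp_force: 0.5
```

```bash
python3 -c "
from h import *
stat()"
```

```text
t 2.65 rack x -0.9 y 147.6 tip z 90.3 mm F rack x,y,z [0.5 0.9 0.9] yaw 102.2 grip 0.0004
```

Emit:
jog_arm(deltas=[{"delta_pos": [0, 0, 0.008], "yaw": 0, "fingers": 0}, {"delta_pos": [0, -0.008, 0.005], "yaw": 0, "fingers": 0}, {"delta_pos": [0, -0.016, 0.001], "yaw": 0, "fingers": 0}, {"delta_pos": [0, -0.024, -0.002], "yaw": 0, "fingers": 0}, {"delta_pos": [0, -0.036, -0.007], "yaw": 0, "fingers": 0}])

```text
clock: 3.15
eef_pos: [0.4085, 0.2476, 0.1125]
tool_rot: [-0.107, 0.994, 0.002, 0.0]
ft_force: [-3.5, 3.8, 9.5]
grip_width: -0.0002
grasp_force: 4.8
```

```bash
cat >> h.py <<'E'
def look(name=None):
    c,X,Y,Z=tins()
    m=(abs(X)<.056)&(abs(Y)<.17)&(Z>.075)&(Z<.105)
    for lo,hi in((-.06,-.02),(.02,.055)):
        s=m&(X>lo)&(X<hi)&(Y>-.083)   # strips either side of the finger
        if s.sum(): 
            q=np.percentile(Y[s]*1e3,[2,98]); print("tall strip",lo,"n",s.sum(),"mid y",q.mean().round(1),"len",np.ptp(q).round(1),"top",np.percentile(Z[s]*1e3,97).round(1))
    s=m&(Y<-.083)&(abs(X)<.036); q=np.percentile(Y[s]*1e3,[2,98]); print("short mid y",q.mean().round(1),np.ptp(q).round(1))
    if name: cv2.imwrite(name,cv2.resize(c["image"][160:290,100:320,::-1],None,fx=3,fy=3))
E
python3 -c "
from h import *
stat();look()"
```

```text
t 3.15 rack x -0.7 y 138.9 tip z 93.5 mm F rack x,y,z [-2.7  4.5  9.5] yaw 102.3 grip -0.0002
tall strip -0.06 n 538 mid y 117.6 len 61.9 top 96.5
tall strip 0.02 n 352 mid y 113.3 len 53.6 top 96.8
short mid y -122.9 60.8
```

Emit:
jog_arm(deltas=[{"delta_pos": [0, -0.018, -0.005], "yaw": 0, "fingers": 0}, {"delta_pos": [0, -0.036, -0.009], "yaw": 0, "fingers": 0}, {"delta_pos": [0, -0.055, -0.012], "yaw": 0, "fingers": 0}, {"delta_pos": [0, -0.072, -0.0135], "yaw": 0, "fingers": 0}, {"delta_pos": [0, -0.09, -0.014], "yaw": 0, "fingers": 0}])

```text
clock: 3.75
eef_pos: [0.4144, 0.2206, 0.1181]
tool_rot: [-0.107, 0.994, 0.002, 0.001]
ft_force: [-8.5, 1.7, 22.7]
grip_width: -0.0004
grasp_force: 10.9
```

```bash
python3 -c "
from h import *
stat();look()"
```

```text
t 3.75 rack x -0.7 y 111.2 tip z 99.1 mm F rack x,y,z [-8.   3.5 22.7] yaw 102.3 grip -0.0004
tall strip -0.06 n 558 mid y 103.5 len 64.4 top 99.4
tall strip 0.02 n 220 mid y 89.9 len 37.5 top 99.3
short mid y -123.0 60.6
```

Emit:
jog_arm(deltas=[{"delta_pos": [0, -0.022, -0.003], "yaw": 0, "fingers": 0}, {"delta_pos": [0, -0.044, -0.004], "yaw": 0, "fingers": 0}, {"delta_pos": [0, -0.066, -0.005], "yaw": 0, "fingers": 0}, {"delta_pos": [0, -0.088, -0.006], "yaw": 0, "fingers": 0}, {"delta_pos": [0, -0.11, -0.006], "yaw": 0, "fingers": 0}])

```text
clock: 4.35
eef_pos: [0.4216, 0.1871, 0.1192]
tool_rot: [-0.107, 0.994, 0.001, 0.001]
ft_force: [-3.4, -0.4, 13.1]
grip_width: 0.0004
grasp_force: 6.5
```

```bash
python3 -c "
from h import *
stat();look()"
```

```text
t 4.35 rack x -0.6 y 77.0 tip z 100.2 mm F rack x,y,z [-3.4  0.3 13.1] yaw 102.3 grip 0.0004
tall strip -0.06 n 563 mid y 85.7 len 64.3 top 100.9
tall strip 0.02 n 95 mid y 61.6 len 18.9 top 95.9
short mid y -122.9 60.8
```

Emit:
jog_arm(deltas=[{"delta_pos": [0, -0.02, 0], "yaw": 0, "fingers": 0}, {"delta_pos": [0, -0.04, 0.001], "yaw": 0, "fingers": 0}, {"delta_pos": [0, -0.06, 0.003], "yaw": 0, "fingers": 0}, {"delta_pos": [0, -0.07, 0.004], "yaw": 0, "fingers": 0}])

```text
clock: 4.85
eef_pos: [0.4261, 0.1658, 0.1165]
tool_rot: [-0.106, 0.994, -0.0, 0.001]
ft_force: [-0.7, -1.4, 3.9]
grip_width: -0.0002
grasp_force: 2.2
```

```bash
python3 -c "
from h import *
stat();look()"
```

```text
t 4.85 rack x -0.7 y 55.2 tip z 97.5 mm F rack x,y,z [-1.  -1.2  3.9] yaw 102.2 grip -0.0002
tall strip -0.06 n 449 mid y 67.0 len 49.5 top 100.8
tall strip 0.02 n 19 mid y 44.7 len 7.4 top 89.3
short mid y -122.5 60.7
```

Emit:
jog_arm(deltas=[{"delta_pos": [0, 0, -0.06], "yaw": 0, "fingers": 0}, {"delta_pos": [0, 0, -0.15], "yaw": 0, "fingers": 0}, {"delta_pos": [0, 0.1, -0.15], "yaw": 0, "fingers": 0}, {"delta_pos": [0, 0.1, -0.15], "yaw": 0, "fingers": 0}, {"delta_pos": [0, 0.1, -0.15], "yaw": 0, "fingers": 0}, {"delta_pos": [0, 0.1, -0.15], "yaw": 0, "fingers": 0}, {"delta_pos": [0, 0.1, -0.15], "yaw": 0, "fingers": 0}])

```text
clock: 5.65
eef_pos: [0.4191, 0.1951, 0.1603]
tool_rot: [-0.106, 0.994, -0.0, -0.001]
ft_force: [-0.1, 0.6, 0.4]
grip_width: 0.0003
grasp_force: 0.0
```

```bash
python3 -c "
from h import *
stat();look('pics/t2.png')"
```

```text
t 5.65 rack x -1.4 y 85.3 tip z 141.3 mm F rack x,y,z [0.  0.6 0.4] yaw 102.2 grip 0.0003
tall strip -0.06 n 525 mid y 42.2 len 61.0 top 95.3
tall strip 0.02 n 371 mid y 41.7 len 60.5 top 95.3
short mid y -122.9 61.0
```

View pics/t2.png

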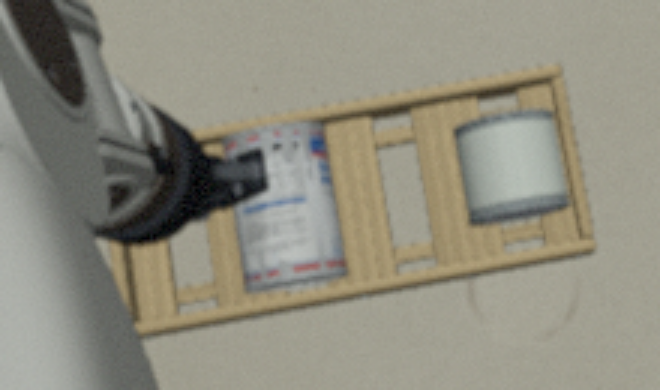

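The tall tin has settled in the third hollow, at crop (290,205), and the short tin hasn't moved (515,165). I'll do the second stroke the same way.

Emit:
jog_arm(deltas=[{"delta_pos": [0, -0.045, 0.08], "yaw": 0, "fingers": 0}, {"delta_pos": [0, -0.045, 0.15], "yaw": 0, "fingers": 0}, {"delta_pos": [0, -0.045, 0.17], "yaw": 0, "fingers": 0}, {"delta_pos": [0, -0.045, 0.17], "yaw": 0, "fingers": 0}, {"delta_pos": [0, -0.055, 0.17], "yaw": 0, "fingers": 0}, {"delta_pos": [0, -0.066, 0.17], "yaw": 0, "fingers": 0}, {"delta_pos": [0, -0.066, 0.17], "yaw": 0, "fingers": 0}])

```text
clock: 6.45
eef_pos: [0.4243, 0.1763, 0.1108]
tool_rot: [-0.106, 0.994, 0.0, 0.001]
ft_force: [0.3, -0.5, 0.2]
grip_width: -0.0001
grasp_force: 0.0
```

```bash
python3 -c "
from h import *
stat()"
```

```text
t 6.45 rack x -0.3 y 65.8 tip z 91.8 mm F rack x,y,z [ 0.1 -0.6  0.2] yaw 102.2 grip -0.0001
```

Emit:
jog_arm(deltas=[{"delta_pos": [0, 0, 0.012], "yaw": 0, "fingers": 0}, {"delta_pos": [0, -0.008, 0.009], "yaw": 0, "fingers": 0}, {"delta_pos": [0, -0.016, 0.005], "yaw": 0, "fingers": 0}, {"delta_pos": [0, -0.024, 0.002], "yaw": 0, "fingers": 0}, {"delta_pos": [0, -0.036, -0.003], "yaw": 0, "fingers": 0}])

```text
clock: 6.95
eef_pos: [0.4266, 0.1679, 0.1125]
tool_rot: [-0.107, 0.994, 0.002, 0.001]
ft_force: [-3.9, 2.9, 8.5]
grip_width: -0.0003
grasp_force: 4.6
```

```bash
python3 -c "
from h import *
stat();look()"
```

```text
t 6.95 rack x 0.2 y 57.1 tip z 93.5 mm F rack x,y,z [-3.2  3.6  8.5] yaw 102.3 grip -0.0003
tall strip -0.06 n 527 mid y 36.2 len 61.9 top 96.8
tall strip 0.02 n 229 mid y 24.3 len 39.9 top 97.2
short mid y -122.6 61.0
```

Same behaviour as the first stroke, so I'll continue with the same moves.

Emit:
jog_arm(deltas=[{"delta_pos": [0, -0.018, -0.005], "yaw": 0, "fingers": 0}, {"delta_pos": [0, -0.036, -0.009], "yaw": 0, "fingers": 0}, {"delta_pos": [0, -0.055, -0.0125], "yaw": 0, "fingers": 0}, {"delta_pos": [0, -0.072, -0.0145], "yaw": 0, "fingers": 0}, {"delta_pos": [0, -0.09, -0.0155], "yaw": 0, "fingers": 0}])

```text
clock: 7.55
eef_pos: [0.4325, 0.1406, 0.1181]
tool_rot: [-0.107, 0.994, 0.002, 0.002]
ft_force: [-4.8, 1.2, 17.8]
grip_width: 0.0
grasp_force: 9.1
```

```bash
python3 -c "
from h import *
stat();look()"
```

```text
t 7.55 rack x 0.1 y 29.2 tip z 99.1 mm F rack x,y,z [-4.4  2.1 17.8] yaw 102.3 grip 0.0
tall strip -0.06 n 528 mid y 19.7 len 60.8 top 99.7
tall strip 0.02 n 128 mid y 0.9 len 25.0 top 96.9
short mid y -122.5 61.1
```

Emit:
jog_arm(deltas=[{"delta_pos": [0, -0.022, -0.002], "yaw": 0, "fingers": 0}, {"delta_pos": [0, -0.044, -0.003], "yaw": 0, "fingers": 0}, {"delta_pos": [0, -0.066, -0.004], "yaw": 0, "fingers": 0}, {"delta_pos": [0, -0.088, -0.005], "yaw": 0, "fingers": 0}, {"delta_pos": [0, -0.11, -0.005], "yaw": 0, "fingers": 0}])

```text
clock: 8.15
eef_pos: [0.4397, 0.1074, 0.1193]
tool_rot: [-0.107, 0.994, 0.0, 0.002]
ft_force: [-2.3, -1.0, 11.8]
grip_width: 0.0002
grasp_force: 5.9
```

```bash
python3 -c "
from h import *
stat();look()"
```

```text
t 8.15 rack x 0.2 y -4.8 tip z 100.3 mm F rack x,y,z [-2.4 -0.5 11.8] yaw 102.3 grip 0.0002
tall strip -0.06 n 214 mid y -17.0 len 23.8 top 99.0
tall strip 0.02 n 7 mid y -27.2 len 4.1 top 84.6
short mid y -123.0 60.7
```

Emit:
jog_arm(deltas=[{"delta_pos": [0, -0.02, 0], "yaw": 0, "fingers": 0}, {"delta_pos": [0, -0.04, 0.001], "yaw": 0, "fingers": 0}, {"delta_pos": [0, -0.055, 0.003], "yaw": 0, "fingers": 0}, {"delta_pos": [0, -0.065, 0.004], "yaw": 0, "fingers": 0}])

```text
clock: 8.65
eef_pos: [0.4439, 0.0877, 0.1169]
tool_rot: [-0.106, 0.994, -0.0, 0.001]
ft_force: [0.2, -0.8, 4.5]
grip_width: -0.0001
grasp_force: 2.2
```

```bash
python3 -c "
from h import *
stat();look()"
```

```text
t 8.65 rack x 0.1 y -24.9 tip z 97.9 mm F rack x,y,z [ 0.  -0.8  4.5] yaw 102.2 grip -0.0001
tall strip -0.06 n 30 mid y -37.5 len 4.0 top 84.4
short mid y -122.7 61.1
```

Emit:
jog_arm(deltas=[{"delta_pos": [0, 0, -0.06], "yaw": 0, "fingers": 0}, {"delta_pos": [0, 0, -0.2], "yaw": 0, "fingers": 0}, {"delta_pos": [0, 0.15, -0.3], "yaw": 0, "fingers": 0}, {"delta_pos": [0, 0.3, -0.3], "yaw": 0, "fingers": 0}, {"delta_pos": [0, 0.45, -0.3], "yaw": 0, "fingers": 0}, {"delta_pos": [0, 0.6, -0.3], "yaw": 0, "fingers": 0}, {"delta_pos": [0, 0.7, -0.3], "yaw": 0, "fingers": 0}, {"delta_pos": [0, 0.7, -0.3], "yaw": 0, "fingers": 0}, {"delta_pos": [0, 0.7, -0.3], "yaw": 0, "fingers": 0}, {"delta_pos": [0, 0.7, -0.3], "yaw": 0, "fingers": 0}])

```text
clock: 9.75
eef_pos: [0.3981, 0.2925, 0.2055]
tool_rot: [-0.106, 0.994, -0.0, -0.0]
ft_force: [0.1, -0.6, 0.5]
grip_width: -0.0003
grasp_force: 0.0
```

```bash
python3 -c "
from h import *
stat();look();look('pics/t3.png')"
```

```text
t 9.75 rack x -1.3 y 185.0 tip z 186.5 mm F rack x,y,z [-0.  -0.6  0.5] yaw 102.2 grip -0.0003
tall strip -0.06 n 512 mid y -40.8 len 60.9 top 94.7
tall strip 0.02 n 478 mid y -41.0 len 61.0 top 95.1
short mid y -122.7 61.2
tall strip -0.06 n 509 mid y -41.1 len 60.0 top 94.6
tall strip 0.02 n 473 mid y -41.2 len 60.4 top 94.9
short mid y -123.0 60.9
```

View pics/t3.png

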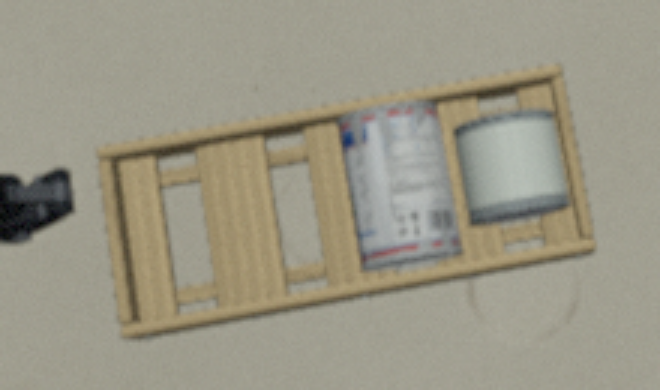

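The tall tin is seated at crop (400,185), in the hollow next to the short tin at (515,165), and the gripper is clear of everything.

```bash
python3 -c "
from workcell import bot
print(bot.job_done())"
```

```text
the job is handed in; nothing more can be done
None
```

I rolled the tall tin over two slats into the hollow right next to the short tin (rack y ≈ -41 mm), left the short tin in its own hollow, kept the arm clear of the mug and the spice jar, and handed the job in at about 10 s.

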